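Lids back on the washed canisters

ROBOT

A 6-joint arm with a two-finger parallel gripper is mounted at the origin on a cart in front of the work surface, level with it; the furniture and walls round the work are solid. World frame = base frame: x ahead of the robot, y to its left, z up, the work surface at z = 0. Lengths are in mm, angles in rad, forces in N, time in s.
With the tool pointing down it reaches from about 300 to 775 mm from the base axis. Payload 14.6 kg.
Tool frame: the origin (TCP) lies on the centre line of the jaws, within the pads' length; the fingertips stand 19 mm ahead of it and the grasp point (between the pads) is the TCP (bot.tip_reach is the distance from the TCP to the fingertips, in mm); z points along the fingers, y is the line along which they close (so a half turn about z gives the same grasp; the last joint's range is limited). The gripper opens to 85 mm and grips with 20 to 120 N. Pads are 22 mm wide; open, the fingers measure 114 mm over their backs; the gripper's body (76 mm by 85 mm) begins 54 mm behind the grasp point. The pads swing forward as they close: fully open they stand 13 mm farther back than shut.
Start: joints at [1.153, 0.3, 1.521, -0, 1.321, -0.067], TCP at [189.004, 516.495, 250.281] pointing down, gripper open.
Joint ranges: [-3.03, 3.03], [-0.79, 2.21], [0.23, 2.52], [-1.04, 4.18], [0, 3.07], [-2.55, 2.55]. Speed limits (rad/s): [2.22, 2.22, 2.57, 3.14, 3.14, 3.14].

INTERFACE

Orientations are given as a unit quaternion [w, x, y, z].
In Python, from rig import bot gives the robot as it stands. Calls block until the motion is done:
- bot.move_to(position, orientation): joint-space move of the TCP to a pose.
- bot.servo_line(position, attitude=None, speed=150, until_force=None): straight line of the TCP; attitude=None keeps the orientation; speed is the mean speed in mm/s. With until_force (N) it stops when the force on the tool has changed by that much, and returns True; else False.
- bot.move_joints(angles): joint-space move.
- bot.move_gripper(opening, grip_force=None): finger opening in mm; grip_force is the grip in N (None keeps the last); returns when the fingers have stopped.
- bot.dwell(seconds).
- bot.ik(position, orientation): joint angles nearest the present ones, or None.
- bot.read_state(): the state.
- bot.read_camera(name): name is "side" or "top"; returns a dict with "image" (420x560x3 uint8, blue, green, red), "depth" (420x560 float32, mm along the optical axis (not along the pixel's ray), 0 where there is no reading), "fovy" (degrees; the focal length in pixels is half the picture's height over the tangent of half this angle, whatever the lens; pixels are square), "cx", "cy" (the principal point, pixels), "k1" (the pictures are not rectified: a ray, as slopes to the right and down, at radius r is drawn at 1 + k1 r^2 times it, then the intrinsics apply), "eye" and "attitude" of the camera in the world. Camera axes: x right, y down, z forward; pixel columns grow to the right and rows downward; lengths in mm; the calibration is good to about 2 mm. A picture is of the moment at which its call begins.
A pose or a line that the arm cannot do raises bot.MotionError and nothing moves.
- bot.finish_job(): hands the job in; it is judged then, once.
The state is a dict: "clock": time; "joint_positions": joint angles; "qvel": joint speeds; "effort": joint torques, N m; "ee_pos": TCP position; "tool_rot": TCP orientation; "ft_force": force on the tool from outside, world axes, zero at the start; "moment": the same for the moment, N m; "grip_width": finger opening in mm; "grip_force": force on a finger pad.
Only numpy, scipy, OpenCV 4.12 (cv2) and the standard library are available. Lean on these libraries where they do the work, as an engineer would, in place of code of your own. Each camera call takes 0.05 s, during which the arm holds its last target. There are 200 camera calls.

TASK

The four grey-green canisters are washed and dry: pick out their four dark wooden lids from among the things on the worktop and close every canister with the lid that fits it, pushed in level until its disc rests on the rim all round. Set the lids down gently without dropping them, let the canisters stand where they are, and leave the egg timer and the salt pot alone.

Things in the scene. Friction and masses are not known exactly. Their poses are not given: they have to be found in the camera images.
- jar_xl: the biggest canister: round, open, empty, grey-green glazed stoneware with a bare clay foot, 92 mm across outside, 76 mm tall, wall 4 mm, so its mouth is 84 mm wide; stands upright, loose. Origin: centre of its underside, z up
- jar_l: the second biggest canister: round, open, empty, grey-green glazed stoneware with a bare clay foot, 80 mm across outside, 70 mm tall, wall 4 mm, so its mouth is 72 mm wide; stands upright, loose. Origin: centre of its underside, z up
- jar_m: the second smallest canister: round, open, empty, grey-green glazed stoneware with a bare clay foot, 68 mm across outside, 64 mm tall, wall 4 mm, so its mouth is 60 mm wide; stands upright, loose. Origin: centre of its underside, z up
- jar_s: the smallest canister: round, open, empty, grey-green glazed stoneware with a bare clay foot, 56 mm across outside, 58 mm tall, wall 4 mm, so its mouth is 48 mm wide; stands upright, loose. Origin: centre of its underside, z up
- lid_xl: the biggest lid, loose: dark brown wooden disc 92 mm across, 8 mm thick, on it a round upright knob 25 mm across, 25 mm tall; below it a plug 12 mm deep, tapering from 80 mm to 72 mm at the bottom. Fits the biggest canister. Lies knob up. Origin: centre of the plug's underside, z up; disc top 20 mm, knob top 45 mm above it; 64 mm above the canister's origin when seated
- lid_l: the second biggest lid, loose: dark brown wooden disc 80 mm across, 8 mm thick, on it a round upright knob 25 mm across, 25 mm tall; below it a plug 12 mm deep, tapering from 68 mm to 60 mm at the bottom. Fits the second biggest canister. Lies knob up. Origin: centre of the plug's underside, z up; disc top 20 mm, knob top 45 mm above it; 58 mm above the canister's origin when seated
- lid_m: the second smallest lid, loose: dark brown wooden disc 68 mm across, 8 mm thick, on it a round upright knob 25 mm across, 25 mm tall; below it a plug 12 mm deep, tapering from 56 mm to 48 mm at the bottom. Fits the second smallest canister. Lies knob up. Origin: centre of the plug's underside, z up; disc top 20 mm, knob top 45 mm above it; 52 mm above the canister's origin when seated
- lid_s: the smallest lid, loose: dark brown wooden disc 56 mm across, 8 mm thick, on it a round upright knob 25 mm across, 25 mm tall; below it a plug 12 mm deep, tapering from 44 mm to 36 mm at the bottom. Fits the smallest canister. Lies knob up. Origin: centre of the plug's underside, z up; disc top 20 mm, knob top 45 mm above it; 46 mm above the canister's origin when seated
- egg_timer: bystander: kitchen timer with green dial and cream base, 54 mm across, 41 mm tall, loose. Origin: centre of its underside
- salt_pot: bystander: closed turned orange-brown wooden salt pot with its own small knob, 69 mm across, 58 mm tall, loose, stands behind the work, near the fixed wall shelf overhead (front edge 0.58 m ahead of the robot axis, underside 0.45 m above the worktop: a sideways swing at long reach runs the wrist into it, so cross in straight lines). Its top is not one of the lids. Origin: centre of its underside
There are look-alikes about, which are no part of the job. What is shaped like the lid_s but pink is not meant. Leave any blue look-alike of the lid_m alone.

How it is judged (in metres and radians):
At the end, for the whole second after the job is handed in: Each of the four lids sits in the canister of its own size: centred within 5 mm, its height within 3 mm of fully seated, level with the rim within 0.05 rad; all canisters upright on the worktop, lids released and everything at rest (horizontal distance between lid_xl and jar_xl below 0.005 m and z of lid_xl in the frame of jar_xl between 0.061 and 0.067 m and angle between the z axis of lid_xl and the z axis of jar_xl, either way round below 0.05 rad and angle between each of jar_xl, jar_l, jar_m, jar_s's own z axis and vertical below 0.05 rad and height (world z) of each of jar_xl, jar_l, jar_m, jar_s below 0.004 m and contact force between the fingers and lid_xl below 0.1 N and linear speed of each of lid_xl, jar_xl, lid_l, jar_l, lid_m, jar_m, lid_s, jar_s below 0.02 m/s and horizontal distance between lid_l and jar_l below 0.005 m and z of lid_l in the frame of jar_l between 0.055 and 0.061 m and angle between the z axis of lid_l and the z axis of jar_l, either way round below 0.05 rad and contact force between the fingers and lid_l below 0.1 N and horizontal distance between lid_m and jar_m below 0.005 m and z of lid_m in the frame of jar_m between 0.049 and 0.055 m and angle between the z axis of lid_m and the z axis of jar_m, either way round below 0.05 rad and contact force between the fingers and lid_m below 0.1 N and horizontal distance between lid_s and jar_s below 0.005 m and z of lid_s in the frame of jar_s between 0.043 and 0.049 m and angle between the z axis of lid_s and the z axis of jar_s, either way round below 0.05 rad and contact force between the fingers and lid_s below 0.1 N); the robot touches nothing.
It fails at once if a canister was shifted by more than 40 mm (distance of any of jar_xl, jar_l, jar_m, jar_s from where it was at the start of the episode above 0.04 m).
It fails at once if a canister was tipped by more than 0.35 rad (angle between any of jar_xl, jar_l, jar_m, jar_s's own z axis and vertical above 0.35 rad).
It fails at once if a lid was dropped (in free fall faster than 0.7 m/s, a drop of 25 mm) ((contact force between lid_xl and anything else below 0.001 N and linear speed of lid_xl above 0.7 m/s) or (contact force between lid_l and anything else below 0.001 N and linear speed of lid_l above 0.7 m/s) or (contact force between lid_m and anything else below 0.001 N and linear speed of lid_m above 0.7 m/s) or (contact force between lid_s and anything else below 0.001 N and linear speed of lid_s above 0.7 m/s)).
It fails at once if the egg timer or the salt pot was shifted by more than 25 mm (distance of any of egg_timer, salt_pot from where it was at the start of the episode above 0.025 m).
It also fails if it takes over 112 s, if anything falls off the work surface, if the arm or the gripper's body presses on something with over 40 N, if the wrist force passes 120 N, or if a joint passes its speed limit or range.

## Working session

There is one attempt and no reset: what is moved stays moved. The work goes in short steps, each a Python script; the robot and the scene stay as the last script left them, time stands still between calls to the robot, and variables do not carry over. Pictures are saved under pics/ and viewed, at most 14 in all, crops included, and the job is handed in when it is done.

```bash
ls; mkdir -p pics
python3 - <<'E'
from rig import bot
import cv2,pickle
d={}
for n in("top","side"):
    c=bot.read_camera(n); d[n]=c; cv2.imwrite(f"pics/{n}0.png",c["image"])
    print(n,{k:v for k,v in c.items() if k not in("image","depth")})
pickle.dump(d,open("d0.pkl","wb"))
s=bot.read_state();print(s)
E
```

```text
pics
top {'fovy': 44.68280580797878, 'cx': 278.1389206936697, 'cy': 200.90193854526967, 'k1': -0.025485127048397886, 'eye': array([2.53777380e+02, 6.05298940e-01, 1.37913622e+03]), 'attitude': array([-0.06679919,  0.70660343, -0.70207758,  0.05776279])}
side {'fovy': 55.784096929692204, 'cx': 276.6675058560372, 'cy': 210.9910978171123, 'k1': -0.032628286935331506, 'eye': array([ 301.69838494, 1026.72113969,  643.82667529]), 'attitude': array([ 0.0440001 , -0.06264803,  0.86868257, -0.48941783])}
{'clock': 0.1, 'joint_positions': array([ 1.15338121e+00,  3.00394172e-01,  1.52154571e+00, -2.18608263e-05,
        1.32069074e+00, -6.65962788e-02]), 'qvel': array([ 0.00047056, -0.00029989, -0.00122078, -0.00187894, -0.00052373,
        0.00014627]), 'effort': array([ 1.53463556e-03, -5.44377100e+01, -3.62367153e+01, -3.86653073e-05,
        2.99738495e-03, -8.73333022e-06]), 'ee_pos': array([188.94149969, 516.31664187, 249.77846361]), 'tool_rot': array([-1.14094511e-04,  1.74508597e-01,  9.84655513e-01, -5.06398722e-04]), 'ft_force': array([ 0.14644078,  0.26105025, -0.25717531]), 'moment': array([0.0019466 , 0.01591838, 0.01279576]), 'grip_force': 0.0, 'grip_width': 85.32946071922872}
```

View pics/top0.png

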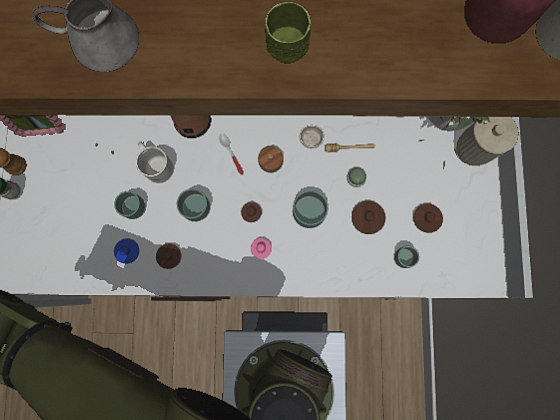

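View pics/side0.png

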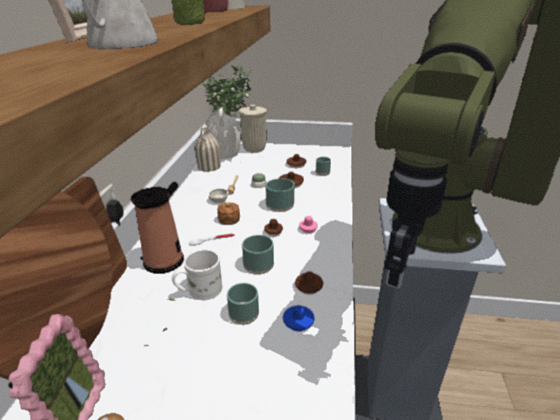

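Top view: open green canisters at (129,204), (194,204), (310,208) and (406,255). Brown knobbed discs are at (251,211), (368,216), (428,217) and (168,255, in shadow). The look-alikes are blue (126,251) and pink (261,247). The salt pot is at (271,158) and the egg timer at (357,176). The side view agrees. Next I'll measure them.

```bash
cat > vis.py <<'E'
import numpy as np, cv2
from scipy.spatial.transform import Rotation as R
from scipy.optimize import least_squares
def K(c):
    f=c["image"].shape[0]/2/np.tan(np.radians(c["fovy"]/2))
    return np.array([[f,0,c["cx"]],[0,f,c["cy"]],[0,0,1.]]), np.array([c["k1"],0,0,0,0.])
def rays(c,px):
    k,d=K(c); n=cv2.undistortPoints(np.float64(px).reshape(-1,1,2),k,d)[:,0]
    q=c["attitude"]; return R.from_quat([q[1],q[2],q[3],q[0]]).apply(np.c_[n,np.ones(len(n))])
def plane(c,px,z):
    r=rays(c,px); return c["eye"]+r*((z-c["eye"][2])/r[:,2])[:,None]
def cloud(c):
    h,w=c["depth"].shape; u,v=np.meshgrid(np.arange(w),np.arange(h))
    P=c["eye"]+rays(c,np.c_[u.ravel(),v.ravel()])*c["depth"].ravel()[:,None]
    return P.reshape(h,w,3)
def circ(p):
    m=p[:,:2].mean(0)
    s=least_squares(lambda x:np.hypot(p[:,0]-x[0],p[:,1]-x[1])-x[2],[*m,30],loss="soft_l1").x
    return s
E
python3 - <<'E'
import pickle,cv2,numpy as np
from vis import *
from rig import bot
print(bot.tip_reach)
d=pickle.load(open("d0.pkl","rb"));c=d["top"];im=c["image"];hsv=cv2.cvtColor(im,cv2.COLOR_BGR2HSV)
P=cloud(c)
obj=dict(J1=(129,204),J2=(194,204),J3=(310,208),J4=(406,255),L1=(251,211),L2=(368,216),L3=(428,217),L4=(168,255),salt=(271,158),timer=(357,176),pink=(261,247),blue=(126,251))
for n,(u,v) in obj.items():
    w=np.zeros(im.shape[:2],np.uint8); cv2.circle(w,(u,v),24,255,-1)
    m=((P[...,2]>9)&(w>0)).astype(np.uint8)
    k,l,st,ce=cv2.connectedComponentsWithStats(m)
    i=1+st[1:,4].argmax(); m=(l==i).astype(np.uint8)
    z=P[...,2][m>0]; top=np.percentile(z,97)
    # height-only estimate, and outer contour cast on a plane
    zp={'J':top,'L':20}.get(n[0],20)
    ct=max(cv2.findContours(m,0,cv2.CHAIN_APPROX_NONE)[0],key=len)[:,0]
    s=circ(plane(c,ct,zp))
    hm=cv2.bitwise_and(m,m); 
    if n[0]=='J': q=P[(m>0)&(P[...,2]>top-6)]
    else: q=P[(m>0)&(P[...,2]>36)]
    e=q[:,:2]; box=(e.min(0)+e.max(0))/2 if len(e) else 0
    print(n,"hsv",hsv[v-5:v+6,u-5:u+6].reshape(-1,3).mean(0).round(),"top %.0f"%top,"circ",s.round(1),"diam %.0f"%(2*s[2]+2.7),"hi-box",np.round(box,1),np.ptp(e,0).round() if len(e) else '')
x=cv2.resize(im[135:280,100:460],None,fx=2.2,fy=2.2,interpolation=cv2.INTER_CUBIC);cv2.imwrite("pics/crop.png",x);print(x.shape)
E
```

```text
19.0
J1 hsv [ 77.  49. 108.] top 67 circ [476.2 408.8  38.3] diam 79 hi-box [383.3 225.9] [259. 451.]
J2 hsv [ 81.  47. 119.] top 74 circ [476.9 239.   42.4] diam 88 hi-box [387.1 141.5] [267. 282.]
J3 hsv [ 81.  45. 124.] top 80 circ [466.6 -64.1  47. ] diam 97 hi-box [384.7 -55.1] [262. 111.]
J4 hsv [ 75.  42. 120.] top 61 circ [ 345.5 -310.8   29.8] diam 62 hi-box [ 348.2 -315.9] [54. 55.]
L1 hsv [ 9. 93. 69.] top 47 circ [466.8  91.5  26.6] diam 56 hi-box [467.7  91.8] [22. 24.]
L2 hsv [ 9. 91. 66.] top 45 circ [ 454.6 -224.    44.8] diam 92 hi-box [ 360.4 -117. ] [213. 235.]
L3 hsv [ 9. 91. 66.] top 45 circ [ 453.5 -382.    39. ] diam 81 hi-box [ 359.5 -196.5] [211. 394.]
L4 hsv [ 9. 81. 45.] top 46 circ [346.9 310.7  32.8] diam 68 hi-box [305.6 161.5] [104. 322.]
salt hsv [ 13. 127. 117.] top 56 circ [614.5  40.8  35.5] diam 74 hi-box [449.8  37.3] [392.  73.]
timer hsv [ 53.  43. 109.] top 44 circ [ 565.3 -194.4   26.1] diam 55 hi-box [ 564.5 -195.3] [44. 44.]
pink hsv [170. 109. 166.] top 48 circ [369.7  63.6  26.7] diam 56 hi-box [316.9  36.9] [126.  73.]
blue hsv [113. 165.  92.] top 47 circ [359.9 424.5  32.9] diam 69 hi-box [312.8 219. ] [118. 437.]
(319, 792, 3)
```

View pics/crop.png

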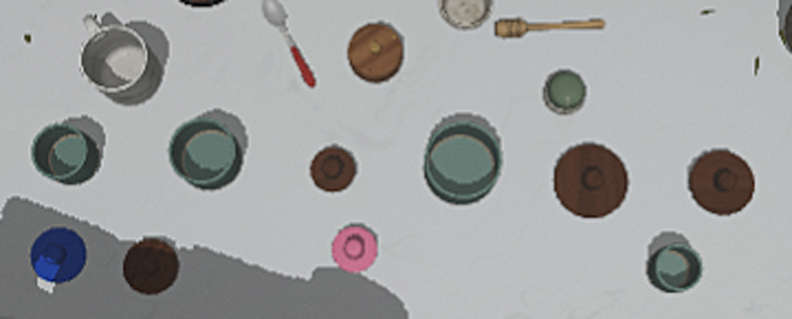

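The crop shows four dark brown knobbed discs at crop (333,168), (591,179), (721,181) and (151,265). These are original L1 (251,211) Ø56 = lid_s, L2 (368,216) Ø92 = lid_xl, L3 (428,217) Ø80 = lid_l and L4 (168,255) Ø68 = lid_m. They are all hue 9 and 45 mm tall. Pink (261,247) and blue (126,251) are the excluded look-alikes, and the orange salt pot (271,158) is not a lid. By size the canisters are J1=m, J2=l, J3=xl and J4=s. I'll refine the centres next.

```bash
cat > loc.py <<'E'
from vis import *
def locate(c,n,uv,rad=26):
    P=cloud(c); ok=(c["depth"]>0); w=np.zeros(ok.shape,np.uint8); cv2.circle(w,uv,rad,255,-1)
    Z=np.where(ok&(w>0),P[...,2],-99)
    if n[0]=='J':
        h,r=n_dim[n]; m=(Z>h-5)&(Z<h+8); pts=P[m]
        a=circ(pts)
        c0=a[:2]; q=pts[np.abs(np.hypot(*(pts[:,:2]-c0).T)-(r-2))<6]
        s=least_squares(lambda x:np.hypot(q[:,0]-x[0],q[:,1]-x[1])-(r-2),c0,loss="soft_l1").x
        return s,a,len(q)
    m=(Z>9).astype(np.uint8); k,l,st,_=cv2.connectedComponentsWithStats(m); m=(l==1+st[1:,4].argmax()).astype(np.uint8)
    ct=max(cv2.findContours(m,0,cv2.CHAIN_APPROX_NONE)[0],key=len)[:,0]
    a=circ(plane(c,ct,18)); q=P[(Z>38)]
    return q[:,:2].mean(0),a,len(q)
n_dim=dict(J1=(64,34),J2=(70,40),J3=(76,46),J4=(58,28))
E
python3 - <<'E'
import pickle
from loc import *
from rig import bot
d=pickle.load(open("d0.pkl","rb"))
obj=dict(J1=(129,204),J2=(194,204),J3=(310,208),J4=(406,255),L1=(251,211),L2=(368,216),L3=(428,217),L4=(168,255))
for n,uv in obj.items():
    s,a,k=locate(d["top"],n,uv); print(n,s.round(1),a.round(1),k)
    # side-camera check: project pieces
    c=d["side"]; P=cloud(c); ok=c["depth"]>0
    Q=P[ok&(np.hypot(P[...,0]-s[0],P[...,1]-s[1])<60)]
    if n[0]=='J':
        h,r=n_dim[n]; q=Q[(Q[:,2]>h-4)&(Q[:,2]<h+4)]
        q=q[np.abs(np.hypot(*(q[:,:2]-s).T)-r+2)<9]
        b=least_squares(lambda x:np.hypot(q[:,0]-x[0],q[:,1]-x[1])-(r-2),s,loss="soft_l1").x
    else:
        q=Q[(Q[:,2]>41)]; b=q[:,:2].mean(0)
    print("   side",np.round(b,1),len(q),"ztop %.1f"%np.percentile(q[:,2],80))
q0=[0,0,1,0]
import math
for n,p in dict(J1=(476,408),J4=(346,-311),L4=(347,311),L3=(454,-382),L1=(467,91)).items():
    for y in (0,):
        for z in (42,200):
            a=math.atan2(p[1],p[0]); 
            for yaw in (0,a):
                qq=R.from_euler('xz',[math.pi,yaw]).as_quat(); r=bot.ik([*p,z],qq[[3,0,1,2]]); print(n,z,round(yaw,2),None if r is None else np.round(r,2))
E
```

```text
J1 [480.7 416.9] [480.6 416.9  31.8] 127
   side [478.7 418.7] 191 ztop 64.1
J2 [481.2 243.8] [481.2 243.8  37.9] 149
   side [479.3 246.4] 157 ztop 70.3
J3 [470.8 -65.5] [470.8 -65.5  43.8] 180
   side [469.4 -63. ] 116 ztop 76.6
J4 [ 347.3 -316. ] [ 347.3 -316.    25.9] 108
   side [ 345.7 -315.5] 27 ztop 56.0
L1 [466.7  91.5] [467.1  91.7  26.6] 61
   side [465.1  96.8] 31 ztop 45.7
L2 [ 454.4 -223.4] [ 454.9 -224.4   44.8] 61
   side [ 454.3 -220.8] 9 ztop 42.8
L3 [ 452.7 -381.5] [ 453.8 -382.5   39.1] 62
   side [ 452.9 -378.8] 9 ztop 42.9
L4 [347.  310.8] [347.  311.1  32.8] 65
   side [344.8 314.2] 47 ztop 45.1
J1 42 0 [ 0.65  0.7   1.45 -0.    0.99  2.22]
J1 42 0.71 [ 0.65  0.7   1.45 -0.    0.99  1.51]
J1 200 0 [ 0.65  0.51  1.34 -0.    1.29  2.22]
J1 200 0.71 [ 0.65  0.51  1.34 -0.    1.29  1.51]
J4 42 0 [-0.81  0.42  1.93 -0.    0.8   0.76]
J4 42 -0.73 [-0.81  0.42  1.93 -0.    0.8   1.49]
J4 200 0 [-0.81  0.16  1.81 -0.    1.17  0.76]
J4 200 -0.73 [-0.81  0.16  1.81 -0.    1.17  1.49]
L4 42 0 [ 0.65  0.42  1.92 -0.    0.8   2.22]
L4 42 0.73 [ 0.65  0.42  1.92 -0.    0.8   1.49]
L4 200 0 [ 0.65  0.16  1.81 -0.    1.17  2.22]
L4 200 0.73 [ 0.65  0.16  1.81 -0.    1.17  1.49]
L3 42 0 [-0.76  0.64  1.56 -0.    0.95  0.81]
L3 42 -0.7 [-0.76  0.64  1.56 -0.    0.95  1.51]
L3 200 0 [-0.76  0.44  1.45 -0.    1.25  0.81]
L3 200 -0.7 [-0.76  0.44  1.45 -0.    1.25  1.51]
L1 42 0 [ 0.12  0.43  1.9  -0.    0.81  1.69]
L1 42 0.19 [ 0.12  0.43  1.9  -0.    0.81  1.49]
L1 200 0 [ 0.12  0.19  1.79 -0.    1.17  1.69]
L1 200 0.19 [ 0.12  0.19  1.79 -0.    1.17  1.49]
```

```bash
cat > act.py <<'E'
from rig import bot
import numpy as np
Q=[0,2**-.5,2**-.5,0]; ZG=43; ZT=185
def put(lid,jar,h,first=False):
    st=lambda t:(lambda s:print(t,"t=%.1f"%s["clock"],np.round(s["ee_pos"],1),"w=%.1f"%s["grip_width"],"gf=%.0f"%s["grip_force"],"F",np.round(s["ft_force"],1)))(bot.read_state())
    if first: bot.move_to([*lid,ZT],Q)
    else: bot.servo_line([*lid,ZT],Q,speed=220)
    bot.move_gripper(50)
    bot.servo_line([*lid,ZG+15],speed=150)
    if bot.servo_line([*lid,ZG],speed=30,until_force=8): st("touched early"); 
    bot.move_gripper(15,grip_force=40); st("gripped")
    w=bot.read_state()["grip_width"]
    if not 22<w<28: raise SystemExit("bad grip")
    bot.servo_line([*lid,ZT],speed=120); st("lifted")
    bot.servo_line([*jar,ZT],speed=180); bot.dwell(.3)
    z=ZG+h-12
    bot.servo_line([*jar,z+22],speed=120); bot.dwell(.2)
    hit=bot.servo_line([*jar,z-4],speed=20,until_force=12); st(f"down hit={hit} want z {z}")
    if bot.read_state()["ee_pos"][2]>z+3: raise SystemExit("not seated")
    bot.move_gripper(45); st("released")
    bot.servo_line([*jar,ZT],speed=150)
E
python3 - <<'E'
from act import *
put((346.5,310.8),(479.7,416.9),64,True)
import cv2,pickle
d={n:bot.read_camera(n) for n in("top","side")};pickle.dump(d,open("d1.pkl","wb"))
a=cv2.resize(d["side"]["image"][190:400,180:420],None,fx=2.2,fy=2.2);cv2.imwrite("pics/s1.png",a)
E
```

```text
gripped t=3.6 [346.6 310.9  43.3] w=23.2 gf=39 F [-1.4 -0.5  5.3]
lifted t=4.9 [346.3 310.6 184.3] w=22.9 gf=39 F [-0.7 -0.4 -0.6]
down hit=True want z 95 t=8.2 [479.6 416.9  95.4] w=23.1 gf=40 F [-1.6 -2.2  7.4]
released t=8.6 [479.3 416.6  94.4] w=45.1 gf=0 F [ 0.3 -0.6  0.2]
```

View pics/s1.png

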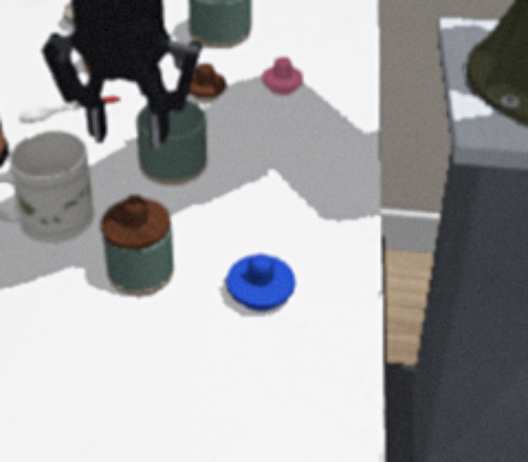

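The side crop shows lid_m level on jar_m at crop (138,235), with the blue look-alike untouched at (261,281). It stopped 0.4 mm from the seated height. I'll do the other three next.

Run:
```python
from act import *
put((466.5,91.6),(346.5,-316.),58)
put((453,-382.),(480.2,243.8),70)
put((454.5,-224.),(470,-65.5),76)
bot.servo_line([400,200,ZT],speed=200)
import cv2,pickle
from loc import *
d={n:bot.read_camera(n) for n in("top","side")};pickle.dump(d,open("d1.pkl","wb"))
cv2.imwrite("pics/s2.png",d["side"]["image"]);cv2.imwrite("pics/t2.png",cv2.resize(d["top"]["image"][135:280,100:460],None,fx=2.2,fy=2.2))
c=d["top"];P=cloud(c)
for n,j,h,r in(("m",(479.7,416.9),64,34),("l",(480.2,243.8),70,40),("xl",(470,-65.5),76,46),("s",(346.5,-316),58,28)):
    e=np.hypot(P[...,0]-j[0],P[...,1]-j[1]); q=P[(c["depth"]>0)&(e<r+12)]; 
    k=q[q[:,2]>h+25]; dd=q[(np.abs(q[:,2]-h-8)<6)]
    A=np.c_[dd[:,:2]-j,np.ones(len(dd))]; s=np.linalg.lstsq(A,dd[:,2],rcond=None)[0]
    print(n,"knob",k[:,:2].mean(0).round(1),"top %.1f want %d"%(np.median(k[:,2]),h+33),"disc z %.1f want %d tilt"%(s[2],h+8),s[:2].round(3),"disc c",circ(dd[np.hypot(*(dd[:,:2]-j).T)>r-5]).round(1))
```

```text
gripped t=13.3 [466.6  91.6  43.3] w=23.3 gf=39 F [-1.5 -0.1  5.4]
lifted t=14.6 [466.2  91.6 184.3] w=22.8 gf=39 F [ 0.6 -0.5 -0.4]
down hit=True want z 89 t=19.4 [ 346.6 -316.7   89.6] w=23.2 gf=40 F [-2.6 -2.6  5.7]
released t=19.7 [ 346.4 -316.    89. ] w=45.0 gf=0 F [-0.4  0.9 -0.2]
gripped t=23.5 [ 453.1 -382.1   43.4] w=22.9 gf=39 F [-0.9 -0.1  4.7]
lifted t=24.8 [ 452.8 -381.8  184.2] w=23.0 gf=39 F [ 0.3  1.1 -0.4]
down hit=True want z 101 t=30.6 [480.  244.5 101.7] w=22.8 gf=40 F [-3.1  2.7  6.5]
released t=30.9 [479.9 243.9 101.1] w=44.9 gf=0 F [-0.4  0.5  0.6]
gripped t=36.2 [ 454.6 -224.    43.4] w=23.3 gf=39 F [-1.2  1.6  5. ]
lifted t=37.5 [ 454.2 -223.9  184.3] w=23.0 gf=39 F [-0.4  0.3 -0.2]
down hit=True want z 107 t=40.6 [469.9 -65.5 107.4] w=22.6 gf=40 F [-2.1 -0.5  6.4]
released t=41.0 [469.6 -65.4 106.7] w=45.1 gf=0 F [-0.6  0.1 -0.5]
m knob [481.2 416.1] top 95.6 want 97 disc z 72.0 want 72 tilt [0.007 0.006] disc c [481.1 417.   31.7]
l knob [nan nan] top nan want 103 disc z 96.5 want 78 tilt [-0.46  -0.178] disc c [450.  229.7  71.1]
xl knob [471.4 -65.5] top 107.2 want 109 disc z 84.1 want 84 tilt [-0.    -0.005] disc c [470.8 -65.5  43.5]
s knob [ 347.7 -314.8] top 90.1 want 91 disc z 65.8 want 66 tilt [-0.004 -0.001] disc c [ 347.1 -315.6   25.5]<stdin>:15: RuntimeWarning: Mean of empty slice.
  ret = um.true_divide(
  return _methods._mean(a, axis=axis, dtype=dtype,
  ret = ret.dtype.type(ret / rcount)
```

Three are confirmed level and seated. The arm hides jar_l, so I'll move it aside and check that one.

Run:
```python
from act import *
bot.servo_line([400,-170,220],speed=200)
import cv2
from loc import *
c=bot.read_camera("top");P=cloud(c);j=(480.2,243.8);h=70;r=40
cv2.imwrite("pics/t3.png",cv2.resize(c["image"][135:280,100:460],None,fx=2.2,fy=2.2))
e=np.hypot(P[...,0]-j[0],P[...,1]-j[1]); q=P[(c["depth"]>0)&(e<r+12)]
k=q[q[:,2]>h+25]; dd=q[(np.abs(q[:,2]-h-8)<6)]
s=np.linalg.lstsq(np.c_[dd[:,:2]-j,np.ones(len(dd))],dd[:,2],rcond=None)[0]
print(k[:,:2].mean(0),np.median(k[:,2]),s.round(3),circ(dd[np.hypot(*(dd[:,:2]-j).T)>r-5]).round(1),bot.read_state()["ft_force"])
```

```text
[481.47599086 242.39673888] 100.25801076707478 [ 6.0000e-03 -3.0000e-03  7.8081e+01] [480.9 243.3  37.4] [ 0.19283625 -0.5539673   0.32866485]
```

View pics/t3.png

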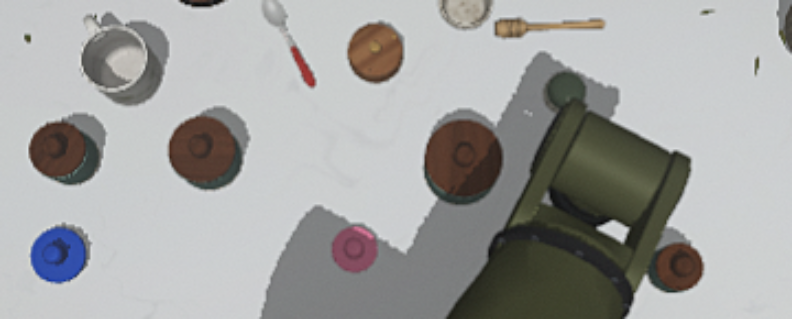

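The crop shows all four canisters closed, at (58,150), (203,150), (463,158) and (678,266). The pink and blue lids, the timer and the salt pot are undisturbed. jar_l's disc measures 78.1 mm, as expected, and is level. I'm handing the job in.

```bash
python3 -c "
from rig import bot
bot.dwell(.5);print(bot.finish_job())"
```

```text
the job is handed in; nothing more can be done
None
```

All four canisters are closed with the lids that fit them, each measured level and seated to within about 0.2 mm in the last pictures, and the job is handed in; no verdict was returned.

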